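# Set the hutch feeder: aim the chute, set the portion, slide the bowl under

### The arm

A 7-joint arm with a two-finger parallel gripper is mounted at the origin on the work surface. World frame = base frame: x ahead of the robot, y to its left, z up, the work surface at z = 0. Lengths are in mm, angles in rad, forces in N, time in s.
With the tool pointing down it reaches from about 400 to 875 mm from the base axis. Payload 4.4 kg.
Tool frame: the origin (TCP) lies at the very end of the fingers, on their centre line; the grasp point (between the pads) lies 19 mm behind it; z points along the fingers, y is the line along which they close (so a half turn about z gives the same grasp; the last joint's range is limited). The gripper opens to 85 mm and grips with 20 to 120 N. Pads are 22 mm wide; open, the fingers measure 114 mm over their backs; the gripper's body (76 mm by 85 mm) begins 54 mm behind the grasp point. The pads swing forward as they close: fully open they stand 13 mm farther back than shut.
Start: joints at [-1.184, 0.628, 0.038, 1.517, -0.027, 0.996, -0.02], TCP at [284.345, 584.522, 231.313] pointing down, gripper open.
Joint ranges: [-3.06, 3.06], [-0.37, 2.12], [-1.25, 1.32], [0.18, 2.47], [-1.1, 4.24], [0.23, 1.98], [-2.94, 2.94]. Speed limits (rad/s): [2.57, 2.57, 3.14, 3.14, 3.14, 3.14, 3.14].

### API

Orientations are given as [roll, pitch, yaw] about the fixed x, y, z axes, in that order (R = Rz(yaw) Ry(pitch) Rx(roll)).
In Python, from cell import monitor, viewer, workorder gives the robot as it stands.
- The arm moves only by the tool arm_command, never from a script. Its argument "series" is one flat list of numbers, 5 for each row, row after row: the opening in per cent of the stroke, from 0 (shut) to 100 (fully open), then the shift along the tool's x, y, z in cm, then the turn about the tool's z in degrees. In form: [claw, x, y, z, roll, claw, x, y, z, roll, ...]. A call has exactly 5 rows; each row is the pose to reach, as a shift and turn from the pose commanded when the call began, along the tool's axes at that moment; what a row does not reach only later rows make up. A row lasts 1/12 s, in which the tool goes at most 41.7 mm and 7.16 degrees, less where a joint would pass 70% of its speed; a pose out of reach is approached as far as the arm can. A call with a gripper value outside its range is refused whole. The fingers move at their own pace and stop on an object; the grip force is fixed at half the most. Time passes only in rows, so rows that repeat a pose let the fingers close, or fill a call up. It gives the time, the measured TCP pose, the force, the opening and the grip force at its end, in the units of the state.
- monitor.read_state(): the state, without advancing time (a new reading comes with each control period).
- viewer.get_image(name): name is "side" or "top" or "wrist"; returns (picture, depth): 384x512x3 uint8, red, green, blue; 384x512 float32, mm along the optical axis (not along the pixel's ray), 0 where there is no reading.
- viewer.camera_model(name): a dict with "mtx" (3x3 intrinsics, pixels), "R" (3x3) and "t" (3): a world point X has camera coordinates R X + t. Camera axes: x right, y down, z forward; pixel columns grow to the right and rows downward; lengths in mm; the calibration is good to about 2 mm. A picture is of the moment at which its call begins: read the wrist's pose just before it. camera_model takes no time and is no camera call; for the wrist camera it gives the pose at the moment of the call.
- workorder.finish_job(): hands the job in; it is judged then, once.
The state is a dict: "clock": time; "qpos": joint angles; "qd": joint speeds; "tau": joint torques, N m; "eef_pos": TCP position; "tool_rot": TCP orientation; "force": force on the tool from outside, world axes, zero at the start; "torque": the same for the moment, N m; "width": finger opening in mm; "gripper_force": force on a finger pad.
Only numpy, scipy, OpenCV 4.12 (cv2) and the standard library are available. Lean on these libraries where they do the work, as an engineer would, in place of code of your own. Each camera call takes 0.05 s, during which the arm holds its last target. There are 200 camera calls.

### The job

Get the rabbits' feeder ready: swing the hopper's chute round until it lines up with the raised rib on the hopper's cap, turn the portion selector so that its pointer is at the middle of the three-stud mark, and slide the blue bowl along the bench, without lifting it, until it stands centred under the chute's mouth. Leave the scoop, brush, ball, tin and chew block where they are.

Things in the scene. Friction and masses are not known exactly. Their poses are not given: they have to be found in the camera images.
- feeder: Feeder, fixed. Origin on the bench on the hopper's axis, z up. Base disc 140 mm across, 10 high; drum 100 mm across, height 12-150 (turns with the chute); fixed cap 112 mm across, height 152-169, with one raised steel rib, the mark: 12 mm wide, top at 179, arrow tip, from the axis to 72 mm out along +x. Fixed grey selector box 130 x 130 x 50 mm, centred at x = -165 mm.
- chute (a joint): Turn of chute and drum about the feeder's z axis (rad): 0 = in line with the rib, along the feeder's +x; positive counter-clockwise from above; travel -1.9 to 1.2. Stiff (2-4 N), stays where left. The chute is an aluminium box 44 mm wide, reaching 160 mm from the axis; its underside slopes from about 100 mm height at the drum to 64 at the mouth, its top from 135 to 112.
- chute_mouth (a point): Centre of the chute's mouth, 145 mm from the feeder's axis, 64 mm above the bench, on the underside of the chute. Turns with the chute; x axis: the way the chute points.
- selector (a joint): Portion selector's angle (rad), positive clockwise seen from above, travel -0.1 to 1.9: the pointer is at one stud at 0, at two studs at 0.7 and at the middle of three studs at 1.4. Stiff (about 0.05 N m), it stays where it is left. It starts between one and two studs.
- selector_grip (a point): On the selector's vertical axis, 80 mm above the bench, where to grip. Black grip bar 60 mm long, 15 wide, height 58-92, with a narrow pointer end (8 wide, to 44 mm from the axis) on this point's +x; under it a dark disc 68 mm across. Studs (10 mm across, 5 high) on the box's top 58 mm from the axis, in groups of one, two and three.
- bowl: Loose blue ceramic feeding bowl, 120 mm across the rim, 92 mm across the foot, 50 mm high, wall 6 mm, 0.3 to 0.55 kg. Origin at the centre of its underside, z up. It fits under the chute's mouth.
- scoop: Bystander: aluminium scoop 190 mm long, 73 mm wide, 46 mm high, origin at the back of the pan, on the bench; pan along +x.
- brush: Bystander: wooden grooming brush 150 x 55 x 38 mm along x, origin under its centre.
- ball: Bystander: yellow plastic ball with holes, 74 mm across, slightly flattened below, origin under it.
- tin: Bystander: tin 90 mm across, 100 mm high, standing, origin under it.
- chew_block: Bystander: pale wooden chew block 110 x 60 x 45 mm, origin under it.

How it is judged:
By the outcome, as a careful person would: the job done as asked, in the order asked, and still so for the second after the job is handed in, with the robot touching nothing.
It also fails if it takes over 64 s, if anything falls off the work surface, if the arm or the gripper's body presses on something with over 40 N, if the wrist force passes 120 N, or if a joint passes its speed limit or range.

## Working session

There is one attempt and no reset: what is moved stays moved. The work goes in short steps, Python scripts to look and compute and a tool call to move; the robot and the scene stay as the last step left them, time stands still between calls to the robot, and variables do not carry over. Pictures are saved under pics/ and viewed, at most 10 in all, crops included, and the job is handed in when it is done.

Besides the shell and the picture viewer there is one more tool, called after ">>>" by a JSON object that holds its "fn" and its "kwargs". arm_command: Moves the arm, as the interface text tells. Its arguments: {"type":"object","properties":{"series":{"type":"array","items":{"type":"number"}}},"required":["series"]}

```bash
mkdir -p pics; ls; python3 - <<'E'
from cell import monitor, viewer
import cv2, numpy as np
print(monitor.read_state())
ims=[]
for n in ("top","side"):
    m=viewer.camera_model(n); p,d=viewer.get_image(n)
    np.savez(f"pics/{n}0.npz",p=p,d=d,**m); cv2.imwrite(f"pics/{n}0.png",p[:,:,::-1])
    print(n,m)
E
```

```text
pics
{'clock': 0.0, 'qpos': array([-1.18377008,  0.62935959,  0.03846348,  1.51837498, -0.02698135,
        0.99630115, -0.0200023 ]), 'qd': array([ 1.02766091e-03, -6.33704621e-04,  4.40240230e-05, -2.07242462e-04,
        4.78008750e-04,  4.29278353e-04, -5.24059867e-04]), 'tau': array([-4.04787233e-04, -5.63401115e+01,  1.22647561e+00, -1.93439412e+01,
        1.11402190e-02,  1.07161776e-02,  1.08590137e-05]), 'eef_pos': array([284.09499975, 583.92617275, 230.37854068]), 'tool_rot': array([-3.13966894e+00,  5.46170405e-05,  2.68875673e+00]), 'force': array([-0.19635609, -0.13103414,  0.2439204 ]), 'torque': array([ 0.03230803, -0.03612834, -0.02440495]), 'gripper_force': 0.0, 'width': 85.35381367202389}
top {'mtx': array([[430.88758354,   0.        , 243.62593947],
       [  0.        , 430.88758354, 195.91564431],
       [  0.        ,   0.        ,   1.        ]]), 'R': array([[ 0.00765047, -0.99979475,  0.0187596 ],
       [-0.9977018 , -0.00889483, -0.06717143],
       [ 0.06732451, -0.0182026 , -0.99756507]]), 't': array([  18.36960449,  549.7442772 , 1096.12505657])}
side {'mtx': array([[356.61127177,   0.        , 253.44971971],
       [  0.        , 356.61127177, 192.16373017],
       [  0.        ,   0.        ,   1.        ]]), 'R': array([[ 0.98239711, -0.18588985,  0.01846297],
       [-0.08506541, -0.53315879, -0.84172773],
       [ 0.16631233,  0.82534033, -0.53958645]]), 't': array([-528.27384605,  150.16195914,  742.80016049])}
```

View pics/top0.png

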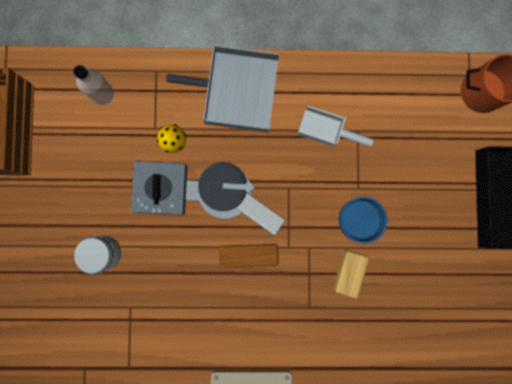

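View pics/side0.png

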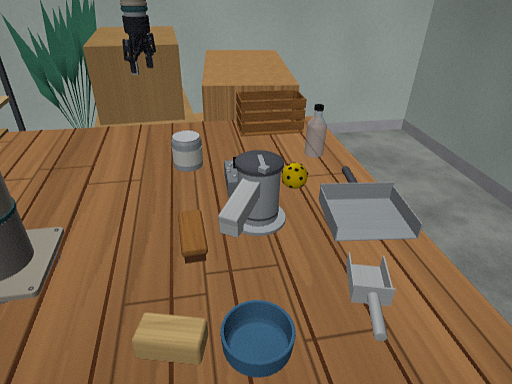

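The top view shows the feeder cap at about (222,187) with the rib pointing right. The chute points to about (280,228), which is clockwise of the rib. The selector is at (158,188), the bowl at (363,219), the brush at (248,255), the block at (352,275), the scoop at (335,128), the ball at (171,138) and the tin at (97,255). The side view confirms the layout, and the bowl's path to the feeder is clear.

```bash
cat > h.py <<'E'
import numpy as np, cv2
def load(n): return np.load(f"pics/{n}.npz")
def ray(m,uv,z):
    "pixels -> world at height z"
    uv=np.atleast_2d(uv).astype(float); K,R,t=m["mtx"],m["R"],m["t"]
    d=np.c_[uv,np.ones(len(uv))]@np.linalg.inv(K).T@R; c=-R.T@t
    return c+d*((z-c[2])/d[:,2])[:,None]
def cloud(m):
    d=m["d"]; v,u=np.indices(d.shape); K,R,t=m["mtx"],m["R"],m["t"]
    pc=np.stack([(u-K[0,2])/K[0,0]*d,(v-K[1,2])/K[1,1]*d,d],-1)
    X=(pc-t)@R; X[d<=0]=np.nan; return X
def ortho(m,x,y,z,s):
    "metric top view at height z: up=+x, right=-y, s px per mm"
    c=np.array([[x[1],y[1]],[x[1],y[0]],[x[0],y[0]],[x[0],y[1]]],float)
    P=(np.c_[c,np.full(4,z)]@m["R"].T+m["t"])@m["mtx"].T; P=P[:,:2]/P[:,2:]
    w,h=int((y[1]-y[0])*s),int((x[1]-x[0])*s)
    H=cv2.getPerspectiveTransform(P.astype(np.float32),np.float32([[0,0],[w,0],[w,h],[0,h]]))
    return cv2.warpPerspective(m["p"],H,(w,h),flags=cv2.INTER_CUBIC)
E
python3 - <<'E'
from h import *
m=load("top0"); X=cloud(m)
for n,uv,z in [("cap",(222,185),169),("ribtip",(252,186),179),("mouthend",(276,229),112),("selector",(158,188),92),("box",(159.5,188),50),("bowl",(363,219),50),("brush",(248,255),38),("block",(352,275),45)]:
    print(n,ray(m,uv,z)[0].round(1), X[int(uv[1]),int(uv[0])].round(1))
# cap circle from depth
Z=X[...,2]; k=np.zeros(Z.shape,bool); k[150:235,190:262]=1
q=X[k&(Z>160)&(Z<174)][:,:2]; print("cap fit",cv2.minEnclosingCircle(q.astype(np.float32)),len(q))
k[:]=0; k[190:250,330:395]=1
p=m["p"].astype(int); b=k&(p[...,2]>p[...,0]+25)
uv=np.argwhere(b)[:,::-1]; (c,r)=cv2.minEnclosingCircle(uv.astype(np.float32)); print("bowl",c,r,ray(m,c,50))
k[:]=0; k[185:240,235:290]=1
q=X[k&(Z>100)&(Z<140)][:,:2]; print("chute",cv2.minAreaRect(q.astype(np.float32)))
c=ray(m,(159,188),92)[0]
cv2.imwrite("pics/sel0.png",ortho(m,(c[0]-75,c[0]+75),(c[1]-75,c[1]+75),70,4)[:,:,::-1]); print(c)
E
```

```text
cap [563.5  74.3 169. ] [563.5  74.3 168.6]
ribtip [560.9   7.5 179. ] [561.    7.4 178.3]
mouthend [465.7 -52.4 112. ] [465.7 -52.3 112.9]
selector [561.9 230.7  92. ] [562.  230.9  90.9]
box [565.4 234.5  50. ] [563.1 230.9  77.3]
bowl [ 491.9 -277.4   50. ] [ 4.927e+02 -2.922e+02  2.000e-01]
brush [399.2  11.1  38. ] [399.3  11.2  38.9]
block [ 351.6 -249.6   45. ] [ 351.3 -250.5   41.7]
cap fit ((562.10302734375, 66.93058776855469), 62.20041275024414) 1769
bowl (362.6333312988281, 220.21665954589844) 23.851337432861328 [[ 488.82250368 -276.45289368   50.        ]]
chute ((502.64892578125, -14.322513580322266), (113.20490264892578, 43.975830078125), 55.82345199584961)
[561.89414301 228.30780705  92.        ]
```

View pics/sel0.png

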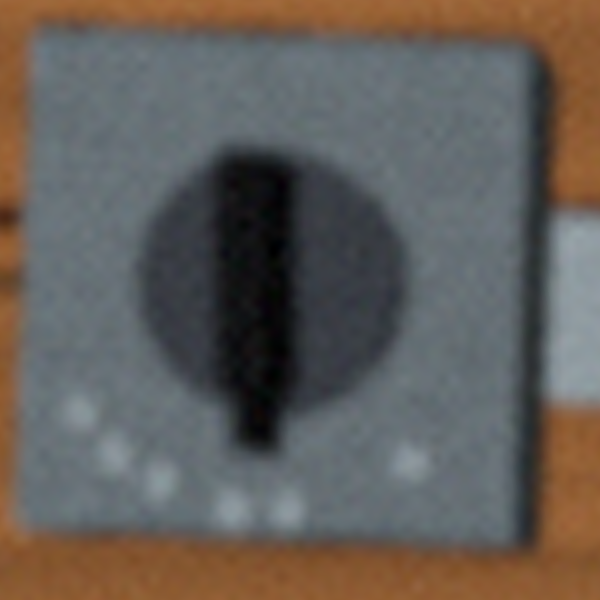

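The selector crop shows the pointer facing the robot, ending at (256,450), just short of the two-stud mark at about (260,508). The single stud is at (410,462) and the middle of the three studs at (115,456).

```bash
cat >> h.py <<'E'
def go(x,y,z,yaw,st=None):
    "shift (cm, tool axes) and turn (deg) from the present pose to a tool-down pose, yaw in deg"
    from scipy.spatial.transform import Rotation as Ro
    if st is None:
        from cell import monitor; st=monitor.read_state()
    R=Ro.from_euler("xyz",st["tool_rot"]).as_matrix(); s=R.T@(np.array([x,y,z])-st["eef_pos"])/10
    cy=np.degrees(st["tool_rot"][2]); r=-((yaw-cy+180)%360-180)
    print("at",np.round(st["eef_pos"],1),"yaw %.1f"%cy,"w %.1f"%st["width"],"F",np.round(st["force"],1),"t %.2f"%st["clock"],"q7 %.2f"%st["qpos"][6])
    print("-> shift cm",s.round(2),"roll %.1f"%r)
E
python3 - <<'E'
from h import *
from scipy.optimize import least_squares
m=load("top0"); X=cloud(m); Z=X[...,2]
q=X[150:235,190:262].reshape(-1,3)
rib=q[(q[:,2]>175)&(q[:,2]<183)][:,:2]; c,(w,h),a=cv2.minAreaRect(rib.astype(np.float32)); print("rib",c,w,h,a)
F=np.array([562,73.]); 
# cap outer boundary fit
cap=q[(q[:,2]>160)&(q[:,2]<183)][:,:2]; 
ang=np.degrees(np.arctan2(*(cap-F).T[::-1])); rr=np.hypot(*(cap-F).T)
e=np.array([cap[k][rr[k].argmax()] for b in range(-60,240,10) for k in [((ang-b)%360<10)] if k.any()])
print("cap lsq",least_squares(lambda v:np.hypot(*(e-v[:2]).T)-v[2],[562,73,56],loss="soft_l1").x)
c0=(561.894-75,228.308+75)  # ortho plane z70
def o(u,v,z):
    P=np.array([561.894+75-v/4,228.308+75-u/4,70.]); C=-m["R"].T@m["t"]; d=P-C; return C+d*(z-C[2])/d[2]
for n,u,v,z in [("one",410,462,55),("two",260,508,55),("three",115,456,55),("3a",78,412,55),("3c",160,482,55),("disc",273,285,57),("bartail",256,150,92),("ptr",257,450,92)]: print(n,o(u,v,z)[:2].round(1))
print("rib uv dir", np.polyfit(rib[:,1],rib[:,0],1))
go(489,-34.5,230,55.8)
E
```

```text
rib (563.9966430664062, 38.24433135986328) 66.9217758178711 24.216899871826172 79.11292266845703
cap lsq [562.54473072  73.74930063  55.25392591]
one [522.1 203. ]
two [510.4 241.1]
three [523.6 277.8]
3a [534.7 287.2]
3c [517.  266.4]
disc [566.8 237.4]
bartail [596.8 235.2]
ptr [523.4 235. ]
rib uv dir [3.52705304e-02 5.59931015e+02]
at [284.1 584.  230.5] yaw 154.1 w 85.2 F [-0.4 -0.4 -0.7] t 0.10 q7 -0.02
-> shift cm [-45.49 -46.65   0.13] roll 98.3
```

>>> {"fn": "arm_command", "kwargs": {"series": [100,-4,-4.1,0,0,100,-6,-6.2,0,0,100,-9,-9.2,0,0,100,-12,-12.3,0,0,100,-14,-14.4,0,0]}}

```text
clock: 0.52
eef_pos: [347.9, 390.2, 231.0]
tool_rot: [-3.14, 0.001, 2.687]
force: [0.3, -0.3, -0.7]
width: 85.1
gripper_force: 0.0
```

>>> {"fn": "arm_command", "kwargs": {"series": [100,-2.8,-2.9,0,0,100,-5.6,-5.8,0,0,100,-8.4,-8.6,0,0,100,-11.2,-11.5,0,0,100,-14,-14.4,0,0]}}

```text
clock: 0.93
eef_pos: [410.2, 201.2, 231.2]
tool_rot: [-3.141, -0.0, 2.689]
force: [1.3, -0.0, -0.1]
width: 85.3
gripper_force: 0.0
```

>>> {"fn": "arm_command", "kwargs": {"series": [100,-2.8,-2.9,0,0,100,-5.6,-5.8,0,0,100,-8.4,-8.6,0,0,100,-11.2,-11.5,0,0,100,-14,-14.4,0,0]}}

```text
clock: 1.35
eef_pos: [473.1, 10.4, 231.2]
tool_rot: [-3.142, -0.0, 2.689]
force: [1.2, 0.1, -0.1]
width: 85.4
gripper_force: 0.0
```

>>> {"fn": "arm_command", "kwargs": {"series": [100,-0.7,-0.7,0,7,100,-1.4,-1.4,0,14,100,-2.1,-2.1,0,21,100,-2.8,-2.8,0,28,100,-3.5,-3.5,0,35]}}

```text
clock: 1.77
eef_pos: [489.0, -35.1, 231.1]
tool_rot: [-3.141, -0.0, 2.071]
force: [1.0, 0.2, -0.4]
width: 85.3
gripper_force: 0.0
```

>>> {"fn": "arm_command", "kwargs": {"series": [100,0,0,0,7,100,0,0,0,14,100,0,0,0,21,100,0,0,0,28,100,0,0,0,35]}}

```text
clock: 2.18
eef_pos: [488.9, -34.4, 231.1]
tool_rot: [-3.141, -0.0, 1.461]
force: [0.6, -0.6, -0.9]
width: 85.5
gripper_force: 0.0
```

>>> {"fn": "arm_command", "kwargs": {"series": [100,0,0,0,7,100,0,0,0,14,100,0,0,0,21,100,0,0,0,28.3,100,0,0,0,28.3]}}

```text
clock: 2.6
eef_pos: [488.9, -34.3, 230.9]
tool_rot: [-3.141, 0.001, 0.97]
force: [0.8, 0.2, -1.0]
width: 85.2
gripper_force: 0.0
```

```bash
cat >> h.py <<'E'
def shot(n,name):
    from cell import viewer
    m=viewer.camera_model(n); p,d=viewer.get_image(n)
    np.savez(f"pics/{name}.npz",p=p,d=d,**m); cv2.imwrite(f"pics/{name}.png",p[:,:,::-1]); return load(name)
E
python3 - <<'E'
from h import *
go(489,-34.5,80,55.8)
m=shot("wrist","w1"); X=cloud(m)
q=X.reshape(-1,3); F=np.array([562.5,73.7]); d=np.array([-.562,-.827]); 
r=(q[:,:2]-F)@d; k=(q[:,2]>105)&(q[:,2]<140)&(r>75)&(r<170)&(abs((q[:,:2]-F)@[-d[1],d[0]])<60)
print(k.sum(), cv2.minAreaRect(q[k][:,:2].astype(np.float32)) if k.any() else 0)
E
```

```text
at [488.9 -34.3 230.9] yaw 55.6 w 85.2 F [ 0.8  0.2 -1. ] t 2.60 q7 -0.22
-> shift cm [1.000e-02 3.000e-02 1.509e+01] roll -0.2
4299 ((494.100830078125, -24.5655517578125), (88.48348236083984, 44.02660369873047), 55.72126007080078)
```

>>> {"fn": "arm_command", "kwargs": {"series": [100,0,0,3.5,0,100,0,0,7,0,100,0,0,10.5,0,100,0,0,13.5,0,100,0,0,15,0]}}

```text
clock: 3.07
eef_pos: [487.2, -34.0, 78.2]
tool_rot: [-3.137, 0.002, 0.977]
force: [0.8, 0.3, 0.5]
width: 85.6
gripper_force: 0.0
```

>>> {"fn": "arm_command", "kwargs": {"series": [40,0,0,0,0,40,0,0,0,0,40,0,0,0,0,40,0,0,0,0,40,0,0,0,0]}}

```text
clock: 3.48
eef_pos: [489.9, -34.5, 82.8]
tool_rot: [3.14, -0.001, 0.975]
force: [-1.7, 0.5, 5.2]
width: 43.3
gripper_force: 62.1
```

```bash
python3 - <<'E'
from h import *
go(558,-56.2,80,88)
F=np.array([562.5,73.7])
from cell import monitor
s=monitor.read_state(); print(s["gripper_force"],s["torque"])
p=s["eef_pos"]; yaw=np.degrees(s["tool_rot"][2]); r=np.hypot(*(p[:2]-F)); a0=55.7; 
# chute turn d -> tool position rotates about F by d(ccw); roll = -d ; shifts in current tool axes
y=np.radians(yaw); ax=np.array([np.cos(y),np.sin(y)]); ay=np.array([np.sin(y),-np.cos(y)])
for d in (4,8,12,16,20,24,28,32.3):
    c,s_=np.cos(np.radians(d)),np.sin(np.radians(d)); v=np.array([[c,-s_],[s_,c]])@(p[:2]-F)+F-p[:2]
    print(d,(v@ax/10).round(2),(v@ay/10).round(2))
E
```

```text
at [489.9 -34.5  82.8] yaw 55.8 w 43.3 F [-1.7  0.5  5.2] t 3.48 q7 -0.04
-> shift cm [2.03 6.85 0.29] roll -32.2
62.069116830825806 [-0.01385077  0.44171641  0.20825382]
4 0.04 0.91
8 0.14 1.81
12 0.3 2.71
16 0.52 3.59
20 0.81 4.45
24 1.16 5.29
28 1.56 6.11
32.3 2.05 6.95
```

>>> {"fn": "arm_command", "kwargs": {"series": [40,0.04,0.91,0,-4,40,0.14,1.81,0,-8,40,0.3,2.71,0,-12,40,0.52,3.59,0,-16,40,0.81,4.45,0,-20]}}

```text
clock: 3.9
eef_pos: [531.2, -52.6, 82.8]
tool_rot: [3.14, -0.001, 1.326]
force: [-1.6, 1.0, 4.9]
width: 43.3
gripper_force: 62.0
```

>>> {"fn": "arm_command", "kwargs": {"series": [40,0.04,0.91,0,-4,40,0.14,1.81,0,-8,40,0.31,2.77,0,-12.3,40,0.31,2.77,0,-12.3,40,0.31,2.77,0,-12.3]}}

```text
clock: 4.32
eef_pos: [558.7, -56.2, 82.8]
tool_rot: [3.14, -0.0, 1.538]
force: [-1.2, 1.4, 6.0]
width: 43.3
gripper_force: 62.5
```

```bash
python3 - <<'E'
from h import *
go(558,-56.2,80,88)
m=shot("top","top1")
cv2.imwrite("pics/top1c.png",ortho(m,(470,650),(-110,140),150,3)[:,:,::-1])
E
```

```text
at [558.7 -56.2  82.8] yaw 88.1 w 43.3 F [-1.2  1.4  6. ] t 4.32 q7 0.33
-> shift cm [-0.   -0.07  0.28] roll 0.1
```

View pics/top1c.png

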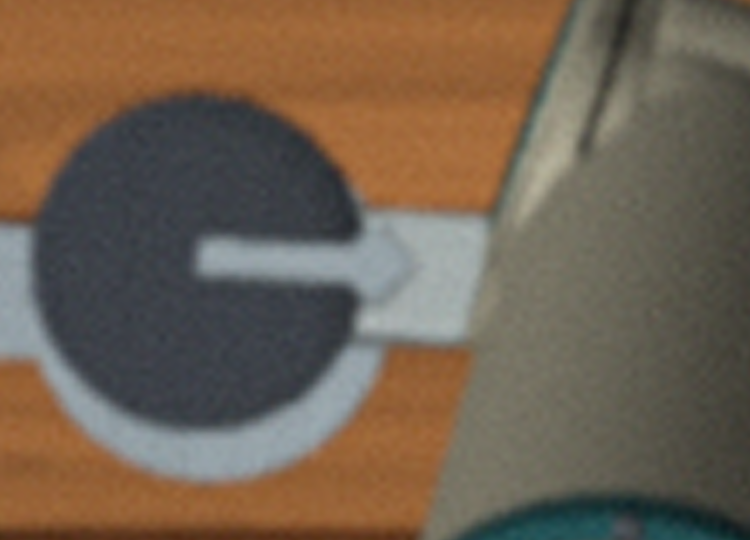

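The picture shows the rib from (195,258) to its tip at (412,260), and the chute edges at rows 212 and 342 beside it. They look in line, so I'll release, rise and check with the wrist camera.

>>> {"fn": "arm_command", "kwargs": {"series": [100,0,0,0,0,100,0,0,0,0,100,0,0,0,0,100,0,0,0,0,100,0,0,0,0]}}

```text
clock: 4.78
eef_pos: [558.2, -56.7, 81.3]
tool_rot: [3.141, 0.0, 1.537]
force: [0.2, 0.7, -0.7]
width: 85.0
gripper_force: 0.0
```

>>> {"fn": "arm_command", "kwargs": {"series": [100,0,0,-3.5,0,100,0,0,-7,0,100,0,0,-11,0,100,0,0,-15,0,100,0,0,-17,0]}}

```text
clock: 5.2
eef_pos: [560.0, -57.3, 256.0]
tool_rot: [3.135, 0.0, 1.536]
force: [0.8, -0.3, -0.8]
width: 85.4
gripper_force: 0.0
```

```bash
python3 - <<'E'
from h import *
m=shot("wrist","w2"); X=cloud(m); q=X.reshape(-1,3); q=q[np.isfinite(q[:,2])]
F=np.array([562.5,73.7]); d=np.array([-.035,-.999])
r=(q[:,:2]-F)@d; l=(q[:,:2]-F)@[-d[1],d[0]]
def edges(k,bins,n):
    L=[]
    for a,b in zip(bins[:-1],bins[1:]):
        s=l[k&(r>=a)&(r<b)]
        if len(s)>5: L.append(((a+b)/2,s.min(),s.max(),len(s)))
    L=np.array(L); print(n,L.round(1).tolist()); c=(L[:,1]+L[:,2])/2
    if len(L)>2: print(n,"slope deg",np.degrees(np.polyfit(L[:,0],c,1)[0]).round(2),"offset",np.polyfit(L[:,0],c,1)[1].round(2))
edges((q[:,2]>174)&(q[:,2]<184)&(abs(l)<20),np.arange(0,80,6),"rib")
edges((q[:,2]>106)&(q[:,2]<140)&(abs(l)<50),np.arange(80,162,8),"chute")
sel=np.array([568.3,238.6]); go(sel[0],sel[1],230,180)
E
```

```text
rib [[3.0, -7.5, 4.2, 149.0], [9.0, -7.6, 4.2, 177.0], [15.0, -7.7, 4.3, 171.0], [21.0, -7.0, 4.3, 164.0], [27.0, -7.1, 4.3, 154.0], [33.0, -7.1, 4.3, 152.0], [39.0, -7.2, 3.6, 144.0], [45.0, -7.3, 3.6, 144.0], [51.0, -11.0, 7.3, 176.0], [57.0, -14.8, 11.1, 263.0], [63.0, -13.4, 10.4, 225.0], [69.0, -6.7, 3.7, 63.0]]
rib slope deg -0.05 offset -1.6
chute [[84.0, -22.8, 20.5, 417.0], [92.0, -22.4, 20.9, 368.0], [100.0, -22.7, 21.1, 363.0], [108.0, -22.1, 21.4, 357.0], [116.0, -22.6, 20.6, 330.0], [124.0, -21.6, 20.9, 317.0], [132.0, -22.0, 21.2, 303.0], [140.0, -22.2, 21.5, 295.0], [148.0, -21.5, 21.8, 289.0], [156.0, -21.9, 22.0, 271.0]]
chute slope deg 0.83 offset -2.22
at [561.6 -57.6 258.3] yaw 88.0 w 85.5 F [ 2.  -1.2  2.3] t 5.25 q7 0.23
-> shift cm [29.62 -0.39  2.82] roll -92.0
```

>>> {"fn": "arm_command", "kwargs": {"series": [100,4,-0.1,0,0,100,8,-0.2,0,0,100,12,-0.2,0,0,100,16,-0.3,0,0,100,20,-0.4,0,0]}}

```text
clock: 5.67
eef_pos: [560.5, 145.1, 251.0]
tool_rot: [-3.141, -0.0, 1.536]
force: [0.6, 0.3, 0.0]
width: 85.6
gripper_force: 0.0
```

>>> {"fn": "arm_command", "kwargs": {"series": [100,2,0,0,-7,100,4,0,0,-14,100,6,0,0,-21,100,8,0,0,-28,100,9.6,0,0,-35]}}

```text
clock: 6.08
eef_pos: [563.6, 241.2, 250.7]
tool_rot: [-3.141, -0.001, 2.155]
force: [-0.7, 0.4, -0.0]
width: 85.1
gripper_force: 0.0
```

>>> {"fn": "arm_command", "kwargs": {"series": [100,0,0,0,-7,100,0,0,0,-14,100,0,0,0,-21,100,0,0,0,-28,100,0,0,0,-35]}}

```text
clock: 6.5
eef_pos: [563.9, 239.2, 250.7]
tool_rot: [-3.141, -0.001, 2.764]
force: [0.5, -0.2, 0.5]
width: 85.3
gripper_force: 0.0
```

>>> {"fn": "arm_command", "kwargs": {"series": [100,0,0,0,-7,100,0,0,0,-14,100,0,0,0,-22,100,0,0,0,-22,100,0,0,0,-22]}}

```text
clock: 6.92
eef_pos: [564.1, 239.0, 250.8]
tool_rot: [3.142, -0.001, 3.14]
force: [0.2, -0.4, -0.3]
width: 85.3
gripper_force: 0.0
```

```bash
python3 - <<'E'
from h import *
m=shot("wrist","w3"); X=cloud(m); q=X.reshape(-1,3)
k=(q[:,2]>84)&(q[:,2]<98)&(abs(q[:,0]-567)<55)&(abs(q[:,1]-237)<55)
print(k.sum(), cv2.minAreaRect(q[k][:,:2].astype(np.float32)) if k.any() else 0)
cv2.imwrite("pics/w3c.png",ortho(m,(490,650),(165,315),55,3.5)[:,:,::-1])
go(568.3,238.6,75,180)
E
```

```text
829 ((558.8013916015625, 237.55616760253906), (72.62493896484375, 14.299919128417969), 0.15746261179447174)
at [564.1 239.  250.9] yaw 179.9 w 85.4 F [-0.5 -0.5  0.1] t 6.97 q7 1.07
-> shift cm [-0.43 -0.04 17.59] roll -0.1
```

View pics/w3c.png

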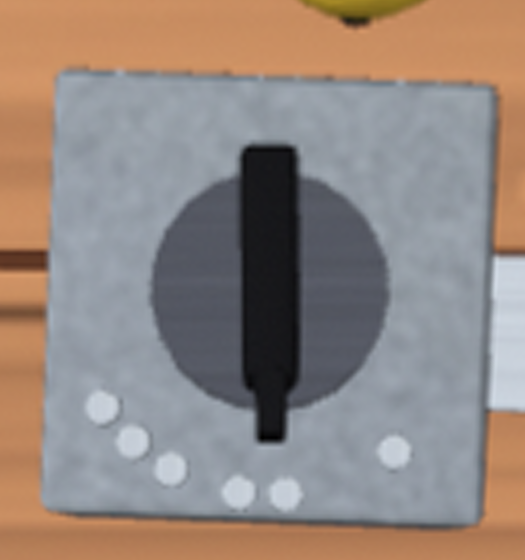

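The selector crop shows the bar pointing to (271,440) about the axis at (270,291), with the middle of the three studs at (132,441). The turn needed is about 42.4° clockwise.

>>> {"fn": "arm_command", "kwargs": {"series": [100,-0.2,-0.1,4,0,100,-0.2,-0.1,8,0,100,-0.2,-0.1,12,0,100,-0.2,-0.1,16,0,100,-0.2,-0.1,18.7,0]}}

```text
clock: 7.38
eef_pos: [564.4, 237.4, 60.7]
tool_rot: [-3.139, -0.003, 3.14]
force: [-0.1, 0.1, -0.4]
width: 85.3
gripper_force: 0.0
```

>>> {"fn": "arm_command", "kwargs": {"series": [5,0,0,0,0,5,0,0,0,0,5,0,0,0,0,5,0,0,0,0,5,0,0,0,0]}}

```text
clock: 7.8
eef_pos: [567.8, 239.1, 66.7]
tool_rot: [3.14, 0.004, -3.141]
force: [0.4, 0.8, -0.4]
width: 25.4
gripper_force: 0.0
```

>>> {"fn": "arm_command", "kwargs": {"series": [5,0,0,0,0,5,0,0,0,0,5,0,0,0,0,5,0,0,0,0,5,0,0,0,0]}}

```text
clock: 8.22
eef_pos: [567.4, 238.3, 66.5]
tool_rot: [3.141, 0.003, -3.141]
force: [-0.5, -0.9, 7.3]
width: 13.8
gripper_force: 58.8
```

>>> {"fn": "arm_command", "kwargs": {"series": [5,0,0,0,6,5,0,0,0,12,5,0,0,0,18,5,0,0,0,24,5,0,0,0,30]}}

```text
clock: 8.63
eef_pos: [567.4, 238.4, 66.5]
tool_rot: [3.139, 0.002, 2.614]
force: [-0.7, -1.0, 6.8]
width: 14.0
gripper_force: 58.8
```

>>> {"fn": "arm_command", "kwargs": {"series": [5,0,0,0,6,5,0,0,0,12.4,5,0,0,0,12.4,5,0,0,0,12.4,5,0,0,0,12.4]}}

```text
clock: 9.05
eef_pos: [567.5, 238.5, 66.5]
tool_rot: [3.139, 0.002, 2.402]
force: [-0.6, -2.1, 6.8]
width: 13.8
gripper_force: 59.0
```

>>> {"fn": "arm_command", "kwargs": {"series": [100,0,0,0,0,100,0,0,0,0,100,0,0,0,0,100,0,0,0,0,100,0,0,0,0]}}

```text
clock: 9.47
eef_pos: [566.1, 238.4, 64.3]
tool_rot: [-3.142, -0.0, 2.403]
force: [0.1, 0.3, 0.3]
width: 73.1
gripper_force: 0.0
```

>>> {"fn": "arm_command", "kwargs": {"series": [100,0,0,0,0,100,0,0,-4,0,100,0,0,-8,0,100,0,0,-12,0,100,0,0,-15,0]}}

```text
clock: 9.88
eef_pos: [567.0, 238.5, 217.4]
tool_rot: [3.139, 0.001, 2.402]
force: [1.2, 0.1, 0.4]
width: 85.2
gripper_force: 0.0
```

>>> {"fn": "arm_command", "kwargs": {"series": [100,0,0,-1,0,100,0,0,-2,0,100,0,0,-3,0,100,0,0,-3,0,100,0,0,-3,0]}}

```text
clock: 10.3
eef_pos: [565.8, 238.2, 243.4]
tool_rot: [-3.14, -0.001, 2.403]
force: [0.7, 0.3, 0.4]
width: 85.5
gripper_force: 0.0
```

```bash
python3 - <<'E'
from h import *
m=shot("wrist","w4"); X=cloud(m); q=X.reshape(-1,3)
k=(q[:,2]>84)&(q[:,2]<98)&(abs(q[:,0]-567)<55)&(abs(q[:,1]-237)<55)
print(k.sum(), cv2.minAreaRect(q[k][:,:2].astype(np.float32)))
cv2.imwrite("pics/w4c.png",ortho(m,(490,650),(165,315),55,3.5)[:,:,::-1])
u=np.array([67,205.])/np.hypot(67,205); B=np.array([489.,-277]); print("push yaw",np.degrees(np.arctan2(u[1],u[0])))
go(*(B-u*110),250,72)
E
```

```text
872 ((561.2764892578125, 243.10687255859375), (14.774456977844238, 73.52865600585938), 47.3511848449707)
push yaw 71.90109295154099
at [565.4 238.1 242.9] yaw 137.7 w 85.4 F [-0.7  0.2 -0.4] t 10.35 q7 0.50
-> shift cm [-33.56 -53.25  -0.62] roll 65.7
```

View pics/w4c.png

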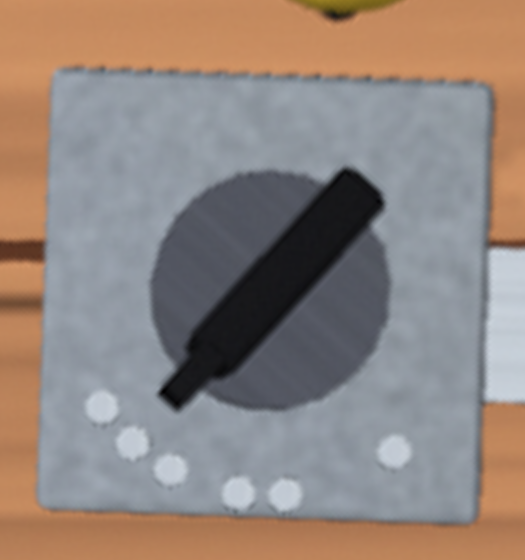

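The pointer end at (175,400) now points at the middle stud at (132,441), and the bar's yaw is 137.4 against the 137.6 wanted. Next is the bowl.

>>> {"fn": "arm_command", "kwargs": {"series": [100,-2.1,-3.3,0,0,100,-4.2,-6.6,0,0,100,-6.3,-10,0,0,100,-8.4,-13.3,0,0,100,-10.5,-16.6,0,0]}}

```text
clock: 10.77
eef_pos: [530.5, 43.2, 242.8]
tool_rot: [-3.139, -0.002, 2.403]
force: [0.8, -0.6, -0.6]
width: 85.4
gripper_force: 0.0
```

>>> {"fn": "arm_command", "kwargs": {"series": [100,-2.1,-3.3,0,0,100,-4.2,-6.6,0,0,100,-6.3,-10,0,0,100,-8.4,-13.3,0,0,100,-10.5,-16.6,0,0]}}

```text
clock: 11.18
eef_pos: [496.3, -150.0, 243.0]
tool_rot: [-3.14, -0.002, 2.403]
force: [1.3, 0.3, -0.0]
width: 85.4
gripper_force: 0.0
```

>>> {"fn": "arm_command", "kwargs": {"series": [60,-2.1,-3.3,0,0,60,-4.2,-6.6,0,0,60,-6.3,-10,0,0,60,-8.4,-13.3,0,0,60,-10.5,-16.6,0,0]}}

```text
clock: 11.6
eef_pos: [462.2, -343.3, 242.8]
tool_rot: [-3.141, -0.003, 2.402]
force: [0.4, 0.1, 1.0]
width: 51.6
gripper_force: 0.0
```

>>> {"fn": "arm_command", "kwargs": {"series": [60,-1,-1.7,0,7,60,-2,-3.4,0,14,60,-2,-3.4,0,21,60,-2,-3.4,0,28,60,-2,-3.4,0,35]}}

```text
clock: 12.02
eef_pos: [454.4, -380.6, 242.5]
tool_rot: [-3.139, -0.002, 1.784]
force: [0.2, 0.7, -0.7]
width: 51.4
gripper_force: 0.0
```

>>> {"fn": "arm_command", "kwargs": {"series": [60,0,0,0,7,60,0,0,0,14,60,0,0,0,21,60,0,0,0,28,60,0,0,0,30.7]}}

```text
clock: 12.43
eef_pos: [454.8, -379.9, 242.6]
tool_rot: [-3.138, -0.0, 1.25]
force: [-0.3, -0.1, 0.3]
width: 51.4
gripper_force: 0.0
```

```bash
cat >> h.py <<'E'
from scipy.optimize import least_squares
def bowl(m,c0):
    "rim circle from blue pixels' outline, outer rim at z=50"
    hsv=cv2.cvtColor(m["p"],cv2.COLOR_RGB2HSV); k=cv2.inRange(hsv,(95,100,40),(125,255,255))
    X=cloud(m); k[~(np.hypot(X[...,0]-c0[0],X[...,1]-c0[1])<90)]=0
    rim=X[(k>0)&(X[...,2]>44)&(X[...,2]<56)][:,:2]
    f=least_squares(lambda v:np.hypot(*(rim-v).T)-57,c0,loss="soft_l1").x
    print("bowl rim",f.round(1),len(rim)); return f
def align(m,F=np.array([561.5,73.7])):
    "chute middle line in the top view"
    X=cloud(m); q=X[np.isfinite(X[...,2])]; d=np.array([-.035,-.999])
    r=(q[:,:2]-F)@d; l=(q[:,:2]-F)@[-d[1],d[0]]
    k=(q[:,2]>106)&(q[:,2]<140)&(abs(l)<50)&(r>80)&(r<165)
    print("chute",cv2.minAreaRect(q[k][:,:2].astype(np.float32)),r[k].max().round(1))
    k=(q[:,2]>174)&(q[:,2]<184)&(abs(l)<9)&(r>0)&(r<48)
    print("rib",cv2.minAreaRect(q[k][:,:2].astype(np.float32)))
E
python3 - <<'E'
from h import *
m=shot("top","top2"); align(m); bowl(m,np.array([489.,-277]))
m=shot("wrist","w5"); bowl(m,np.array([489.,-277]))
go(455,-382,25,72)
E
```

```text
chute ((559.8114013671875, -47.47898864746094), (82.39596557617188, 44.142189025878906), 88.8096694946289) 162.5
rib ((561.8901977539062, 49.560081481933594), (44.602630615234375, 11.51215934753418), 89.37847137451172)
bowl rim [ 491.4 -278.1] 285
bowl rim [ 489.5 -280.4] 2051
at [ 454.9 -379.9  242.7] yaw 72.0 w 51.5 F [ 0.  -0.2  0.3] t 12.53 q7 0.67
-> shift cm [-0.2   0.14 21.77] roll -0.0
```

>>> {"fn": "arm_command", "kwargs": {"series": [45,0,0.2,4,0,45,0,0.2,8,0,45,0,0.2,12,0,45,0,0.2,16,0,45,0,0.2,19,0]}}

```text
clock: 12.95
eef_pos: [455.8, -379.5, 50.4]
tool_rot: [-3.137, -0.002, 1.258]
force: [0.9, 0.0, 0.1]
width: 37.8
gripper_force: 0.0
```

>>> {"fn": "arm_command", "kwargs": {"series": [45,0,0,1.5,0,45,0,0,1.5,0,45,0.8,0,1.5,0,45,1.6,0,1.5,0,45,2.4,0,1.5,0]}}

```text
clock: 13.37
eef_pos: [466.0, -357.9, 40.7]
tool_rot: [3.139, 0.0, 1.257]
force: [1.6, -0.5, 0.4]
width: 38.4
gripper_force: 0.0
```

>>> {"fn": "arm_command", "kwargs": {"series": [45,0.8,0,0,0,45,1.6,0,0,0,45,2.4,0,0,0,45,3.2,0,0,0,45,4,0,0,0]}}

```text
clock: 13.78
eef_pos: [477.7, -321.4, 40.2]
tool_rot: [3.139, 0.003, 1.255]
force: [-1.4, -4.3, 2.8]
width: 38.5
gripper_force: 2.3
```

```bash
python3 - <<'E'
from h import *
m=shot("top","top3"); b=bowl(m,np.array([495.,-265])); go(558.3,-72,38,72)
G=np.array([558.3,-72]); v=G-b; print("need",v, np.degrees(np.arctan2(v[1],v[0])), np.hypot(*v))
cv2.imwrite("pics/top3c.png",cv2.resize(m["p"][130:320,180:440],None,fx=3,fy=3,interpolation=cv2.INTER_CUBIC)[:,:,::-1])
E
```

```text
bowl rim [ 500.8 -255.8] 276
at [ 478.5 -318.7   39.8] yaw 72.0 w 38.4 F [ 0.1 -3.2  3.1] t 13.83 q7 0.74
-> shift cm [ 2.593e+01 -1.000e-02  1.900e-01] roll 0.0
need [ 57.45435989 183.80815217] 72.64191100208865 192.5784003288322
```

View pics/top3c.png

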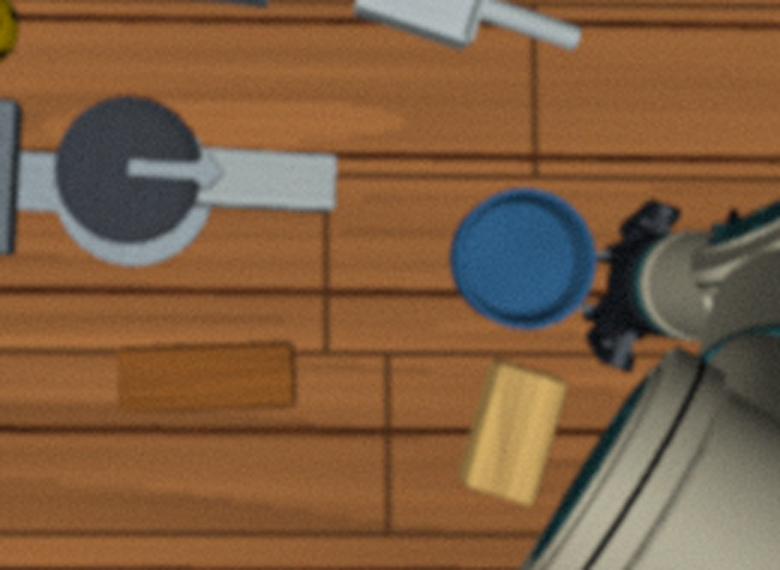

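The bowl at (524,258) sits squarely ahead of the two fingers at about (605,280), and the line to the chute end at (335,180) is clear.

>>> {"fn": "arm_command", "kwargs": {"series": [45,1.2,0,0,0,45,2.4,0,0,0,45,3.6,0,0,0,45,4.8,0,0,0,45,6,0,0,0]}}

```text
clock: 14.25
eef_pos: [496.1, -263.1, 39.6]
tool_rot: [3.141, 0.001, 1.255]
force: [-2.4, -5.1, 4.7]
width: 38.4
gripper_force: 2.9
```

>>> {"fn": "arm_command", "kwargs": {"series": [45,1.2,0,0,0,45,2.4,0,0,0,45,3.6,0,0,0,45,4.8,0,0,0,45,6,0,0,0]}}

```text
clock: 14.67
eef_pos: [514.5, -205.9, 39.6]
tool_rot: [3.141, 0.001, 1.256]
force: [-2.5, -6.2, 4.1]
width: 38.6
gripper_force: 3.0
```

>>> {"fn": "arm_command", "kwargs": {"series": [45,0.8,0,0,0,45,1.6,0,0,0,45,2,0,0,0,45,2,0,0,0,45,2,0,0,0]}}

```text
clock: 15.08
eef_pos: [520.6, -185.6, 39.0]
tool_rot: [-3.14, -0.002, 1.257]
force: [0.2, -0.9, 1.1]
width: 38.9
gripper_force: 0.4
```

```bash
cat > chk.py <<'E'
from h import *
import sys
m=shot("top",sys.argv[1]); b=bowl(m,np.array([float(sys.argv[2]),float(sys.argv[3])])); go(558.3,-72,38,72)
G=np.array([558.3,-72]); v=G-b; y=np.radians(72); print("need tool x %.1f y %.1f"%(v@[np.cos(y),np.sin(y)],v@[np.sin(y),-np.cos(y)]))
E
python3 chk.py top4 545 -121
```

```text
bowl rim [ 544.2 -119.7] 198
at [ 520.5 -185.7   38.9] yaw 72.0 w 38.2 F [ 1.4 -0.8 -0.8] t 15.13 q7 0.55
-> shift cm [11.98  0.08  0.11] roll -0.0
need tool x 49.7 y -1.4
```

>>> {"fn": "arm_command", "kwargs": {"series": [45,0.7,0,0,0,45,1.4,0,0,0,45,2.1,0,0,0,45,2.8,0,0,0,45,3.4,0,0,0]}}

```text
clock: 15.55
eef_pos: [531.1, -153.3, 39.0]
tool_rot: [-3.141, -0.001, 1.257]
force: [-1.5, -2.0, -0.4]
width: 38.7
gripper_force: 0.9
```

>>> {"fn": "arm_command", "kwargs": {"series": [45,0.5,0,0,0,45,0.9,0,0,0,45,1.3,0,0,0,45,1.5,0,0,0,45,1.5,0,0,0]}}

```text
clock: 15.97
eef_pos: [535.8, -139.8, 39.2]
tool_rot: [-3.141, -0.001, 1.257]
force: [-0.1, -1.2, -0.7]
width: 38.4
gripper_force: 0.2
```

```bash
python3 chk.py top5 556 -75; python3 - <<'E'
from h import *
m=shot("side","s5"); bowl(m,np.array([556.,-75]))
E
```

```text
bowl rim [558.5 -74. ] 172
at [ 535.8 -140.    39.3] yaw 72.0 w 38.5 F [ 0.5 -0.5  0.1] t 16.02 q7 0.48
-> shift cm [7.16 0.03 0.13] roll -0.0
need tool x 1.8 y -0.8
bowl rim [556.7 -78.9] 124
```

>>> {"fn": "arm_command", "kwargs": {"series": [45,0.1,0,0,0,45,0.2,0,0,0,45,0.3,0,0,0,45,0.35,0,0,0,45,0.35,0,0,0]}}

```text
clock: 16.48
eef_pos: [536.7, -137.6, 39.3]
tool_rot: [3.142, 0.0, 1.255]
force: [-1.0, -2.1, 0.9]
width: 38.6
gripper_force: 1.1
```

>>> {"fn": "arm_command", "kwargs": {"series": [45,-1,0,0,0,45,-3,0,0,0,45,-6,0,0,0,45,-9,0,0,0,45,-12,0,0,0]}}

```text
clock: 16.9
eef_pos: [499.3, -252.3, 39.3]
tool_rot: [3.141, -0.001, 1.257]
force: [1.2, -0.1, 0.7]
width: 38.4
gripper_force: 0.0
```

>>> {"fn": "arm_command", "kwargs": {"series": [45,0,0,-4,0,45,0,0,-8,0,45,0,0,-12,0,45,0,0,-16,0,45,0,0,-20,0]}}

```text
clock: 17.32
eef_pos: [499.0, -251.5, 241.2]
tool_rot: [-3.141, -0.001, 1.255]
force: [1.1, 1.0, -0.3]
width: 38.3
gripper_force: 0.0
```

>>> {"fn": "arm_command", "kwargs": {"series": [45,0,0,0,0,45,0,0,0,0,45,0,0,0,0,45,0,0,0,0,45,0,0,0,0]}}

```text
clock: 17.73
eef_pos: [498.7, -250.7, 237.7]
tool_rot: [-3.138, -0.001, 1.256]
force: [0.2, -0.4, 0.0]
width: 38.3
gripper_force: 0.0
```

```bash
python3 chk.py top6 557 -73; python3 - <<'E'
from h import *
m=load("top6"); align(m)
w=shot("wrist","w6"); bowl(w,np.array([557.,-73])); align(w)
s=shot("side","s6"); bowl(s,np.array([557.,-73]))
a=cv2.resize(m["p"][140:240,120:330],None,fx=3.5,fy=3.5,interpolation=cv2.INTER_CUBIC)[:240*1]
a=cv2.resize(m["p"][140:240,120:330],(630,300),interpolation=cv2.INTER_CUBIC)
b=cv2.resize(s["p"][130:270,150:350],(420,294),interpolation=cv2.INTER_CUBIC); b=cv2.copyMakeBorder(b,0,0,0,210,cv2.BORDER_CONSTANT)
cv2.imwrite("pics/fin.png",np.vstack([a,b])[:,:,::-1])
E
```

```text
bowl rim [559.4 -71.8] 202
at [ 498.8 -250.9  237.8] yaw 71.9 w 38.4 F [-0.  -0.4 -0.1] t 17.78 q7 0.48
-> shift cm [18.85  0.17 19.99] roll -0.1
need tool x -0.5 y -1.0
chute ((559.7470092773438, -47.65351104736328), (82.45111846923828, 44.01469421386719), 88.52556610107422) 162.7
rib ((561.7854614257812, 49.58909225463867), (44.49660873413086, 11.672252655029297), 89.94175720214844)
bowl rim [557.8 -73.2] 998Traceback (most recent call last):
  File "<stdin>", line 3, in <module>
  File "h.py", line 45, in align
    print("chute",cv2.minAreaRect(q[k][:,:2].astype(np.float32)),r[k].max().round(1))
                                                                 ~~~~~~~~^^
    return umr_maximum(a, axis, None, out, keepdims, initial, where)
ValueError: zero-size array to reduction operation maximum which has no identity
```

```bash
python3 - <<'E'
from h import *
m=load("top6"); s=shot("side","s6")
a=cv2.resize(m["p"][110:285,70:380],(620,350),interpolation=cv2.INTER_CUBIC)
b=cv2.resize(s["p"][120:280,140:350],(310,236),interpolation=cv2.INTER_CUBIC); b=cv2.copyMakeBorder(b,0,0,0,310,cv2.BORDER_CONSTANT)
cv2.imwrite("pics/fin.png",np.vstack([a,b])[:,:,::-1])
E
```

```text
(no output)
```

View pics/fin.png

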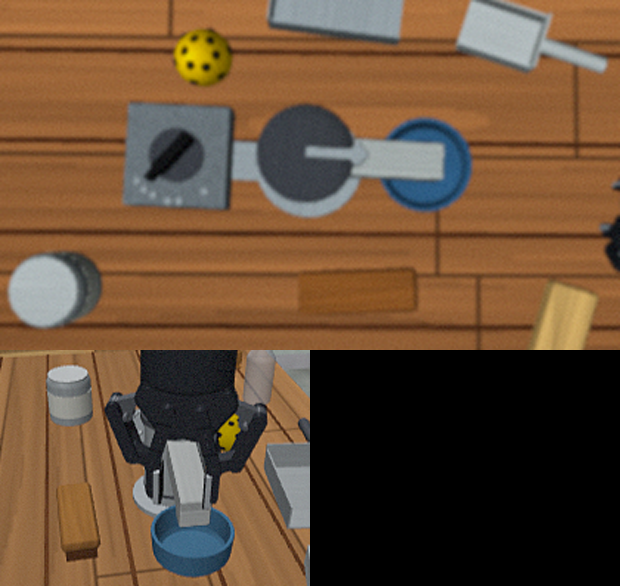

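The bowl, centred at (427,165), stands under the chute, which is in line with the rib. The selector points at the three-stud mark. The other items are where they were and the arm is clear, so I'm handing the job in.

```bash
python3 -c "
from cell import workorder; print(workorder.finish_job())"
```

```text
the job is handed in; nothing more can be done
None
```

I handed the job in at about 18 s: the chute is within about 1.5° of the rib, the selector points at the middle of the three studs, the bowl is within about 2 mm of centre under the mouth, and I touched none of the bystanders; no verdict came back.

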